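# Load a slide mailer into its transport carrier and lock it in

## Task

Load the teal slide mailer into the carrier for transport: set it down flat, lid up, on the grey loading plate in line with the tunnel and let go of it, then push it into the tunnel until it is fully home against the end stop. Then slide the orange knob across until the metal bar is fully shut behind the mailer. Leave the tip box and the micropipette where they are.

Things in the scene. Friction and masses are not known exactly. Their poses are not given: they have to be found in the camera images.
- mailer: The slide mailer described next; origin on its underside, 1.5 mm from the middle of its width.
- mailer_center (a point): Loose slide mailer: a flat closed teal plastic case with a clear lid, 35 mm wide (own x), 92 mm long (own y), 14 mm thick (own z, lid side up at the start), about 40 g; its lid does not open. The point is its centre, 7 mm above its underside; it starts flat on the bench to the robot's right of the carrier. Either end may go into the carrier first.
- carrier: Carrier fixed to the bench (place and yaw vary): a 3 mm grey base plate with a clear-roofed blue tunnel. Origin: on the bench (z = 0) below the middle of the tunnel's open mouth; own x points into the tunnel (roughly away from the robot), y left, z up. Plate: x -135 to +80 mm, y -46 to +46 mm, top at z = 3 mm; from x = -135 to -40 mm it is the free, flat loading plate.
- carrier_mouth (a point): Middle of the tunnel's mouth, 10 mm above the bench; axes as the carrier's. Tunnel: x = 0 to 70 mm, 39 mm wide inside, 49 mm outside, roof from z = 20 to 23 mm, solid end stop at x = 70 mm. In front of it two blue guide lips, tops at z = 15 mm, flare from 39 mm apart to about 57 mm at x = -20 mm.
- carrier_home (a point): Where the mailer's centre is when it is fully home: 24 mm inside the mouth on the tunnel's middle line, 10 mm above the bench; axes as the carrier's. The mailer then touches the end stop and its rear end is at x = -22 mm, still outside the roofed tunnel, so it can be pushed all the way from outside.
- bar_knob (a point): Orange upright knob on the locking bar: a post of 14 mm diameter, z = 15 to 40 mm above the bench; the point is on its axis at z = 30 mm. It lies at x = -27.5 mm, y = +44 mm (bar shut) to +104 mm (bar fully open) in the carrier's frame. Push it towards -y to shut. The bar runs between two guides 12 mm high, left of y = +38 mm; on the right (y = -24 to -34 mm) is a catch 9 mm high.
- bar (a joint): Locking bar (aluminium, 4 mm thick, 12 mm high, its top at z = 16 mm) sliding along the carrier's y across the way in: 0 = shut (bar spans the way in, 3.5 mm behind the rear end of a mailer that is home), 0.060 m = fully open. It starts open and stays where it is left; it takes about 1.5 N to slide and meets a stop at 0. A mailer that is not home blocks it.
- tips_center (a point): Loose pipette tip box with yellow tips, 86x134x56 mm, centre; to be left alone.
- pipette_center (a point): Loose dark blue micropipette lying at the left, about 300 mm long, the middle of its 130 mm long body; to be left alone.
There are look-alikes about, which are no part of the job. Of the things like the mailer, leave any that is brown; of the rest the smaller one is meant.

How it is judged (in metres and radians):
On the way, in this order (a step that is already met when the one before it is completed fails the run):
1. the mailer lies flat, lid up, on the loading plate before the tunnel, let go (x of mailer_center in the frame of carrier between -0.14 and -0.02 m and y of mailer_center in the frame of carrier between -0.035 and 0.035 m and z of mailer_center in the frame of carrier between 0.008 and 0.0135 m and angle between mailer_center's own z axis and vertical below 0.1 rad and angle between the y axis of mailer_center and the x axis of carrier, either way round below 0.4 rad and contact force between the fingers and mailer below 0.2 N), for 0.2 s.
2. the mailer is fully home in the tunnel while the bar is still open (x of mailer_center in the frame of carrier between 0.0205 and 0.028 m and y of mailer_center in the frame of carrier between -0.006 and 0.006 m and z of mailer_center in the frame of carrier between 0.008 and 0.0135 m and angle between the y axis of mailer_center and the x axis of carrier, either way round below 0.08 rad and angle between mailer_center's own z axis and vertical below 0.1 rad and value of joint bar above 0.03 m), for 0.2 s.
At the end, for the whole second after the job is handed in: The mailer lies flat and straight in the tunnel, lid up, its centre within 3.5 mm of the fully home position along the tunnel and 6 mm across it, at rest; the bar is shut to within 5 mm (x of mailer_center in the frame of carrier between 0.0205 and 0.028 m and y of mailer_center in the frame of carrier between -0.006 and 0.006 m and z of mailer_center in the frame of carrier between 0.008 and 0.0135 m and angle between the y axis of mailer_center and the x axis of carrier, either way round below 0.08 rad and angle between mailer_center's own z axis and vertical below 0.1 rad and value of joint bar below 0.005 m and linear speed of mailer below 0.02 m/s); the robot touches nothing.
It fails at once if the tip box or the micropipette is shifted by more than 20 mm (distance of any of tips_center, pipette_center from where it was at the start of the episode above 0.02 m).
It also fails if it takes over 56 s, if anything falls off the work surface, if the arm or the gripper's body presses on something with over 40 N, if the wrist force passes 120 N, or if a joint passes its speed limit or range.

## Robot

A 6-joint arm with a two-finger parallel gripper is mounted at the origin on a cart in front of the work surface, level with it; the furniture and walls round the work are solid. World frame = base frame: x ahead of the robot, y to its left, z up, the work surface at z = 0. Lengths are in mm, angles in rad, forces in N, time in s.
With the tool pointing down it reaches from about 300 to 775 mm from the base axis. Payload 14.6 kg.
Tool frame: the origin (TCP) lies on the centre line of the jaws, within the pads' length; the fingertips stand bot.nose_length ahead of it and the grasp point (between the pads) lies 3 mm ahead of it (bot.nose_length is the distance from the TCP to the fingertips, in mm); z points along the fingers, y is the direction in which the jaws open and shut (so a half turn about z gives the same grasp; the last joint's range is limited). The gripper opens to 85 mm and grips with 20 to 120 N. Pads are 22 mm wide; open, the fingers measure 114 mm over their backs; the gripper's body (76 mm by 85 mm) begins 54 mm behind the grasp point. The pads swing forward as they close: fully open they stand 13 mm farther back than shut.
Start: joints at [-1.291, 0.3, 1.521, -0, 1.321, -0.067], TCP at [186.932, -517.248, 253.281] pointing down, gripper open.
Joint ranges: [-3.03, 3.03], [-0.79, 2.21], [0.23, 2.52], [-1.04, 4.18], [0, 3.07], [-2.55, 2.55]. Speed limits (rad/s): [2.22, 2.22, 2.57, 3.14, 3.14, 3.14].

## Interface

Orientations are given as a unit quaternion [w, x, y, z].
In Python, from bench import bot, cams gives the robot as it stands. The module is installed in compiled form; this text tells all that it offers.
- The arm moves only by the tool drive_tool, never from a script. Its argument "rows" is one flat list of numbers, 7 for each row, row after row: the shift along the world's x, y, z in cm, then the turn, a rotation vector about the world's x, y, z in degrees, then the finger opening in cm, from 0 to 8.54. A call has exactly 8 rows; each row shifts and turns the pose as measured when the row begins; what a row does not reach is not made up. A row lasts 1/8 s, in which the tool goes at most 62.5 mm and 10.7 degrees, less where a joint would pass 70% of its speed; a pose out of reach is approached as far as the arm can. A call is refused whole if a number of a shift passes 6.25 or a number of a turn 10.7, either way. A call with a gripper value outside its range is refused whole. The fingers move at their own pace and stop on an object; "newtons" is the grip in N (left out, the last holds). Time passes only in rows, so rows that do not move let the fingers close, or fill a call up. It gives the time, the measured TCP pose, the force and the opening at its end, in the units of the state.
- bot.sense(): the state, without advancing time (a new reading comes with each control period).
- cams.capture(name): name is "scene" or "top" or "wrist"; returns a dict with "image" (420x560x3 uint8, red, green, blue), "z_map" (420x560 float32, mm along the optical axis (not along the pixel's ray), 0 where there is no reading), "K" (3x3 intrinsics, pixels), "world_to_cam" (4x4, takes a point from world to camera coordinates); the wrist camera has in their place "mount" (4x4, takes a point from camera to tool coordinates, whose origin is the TCP and whose axes are the flange's). Camera axes: x right, y down, z forward; pixel columns grow to the right and rows downward; lengths in mm; the calibration is good to about 2 mm. A picture is of the moment at which its call begins: read the wrist's pose just before it.
- bot.job_done(): hands the job in, once; it reports no verdict.
The state is a dict: "clock": time; "qpos": joint angles; "qd": joint speeds; "tau": joint torques, N m; "ee_pos": TCP position; "eef_rot": TCP orientation; "contact_force": force on the tool from outside, world axes, zero at the start; "ft_torque": the same for the moment, N m; "gripper_width": opening from 0.0 (shut) to 1.0 (fully open).
Only numpy, scipy, OpenCV 4.12 (cv2) and the standard library are available. Lean on these libraries where they do the work, as an engineer would, in place of code of your own. Each camera call takes 0.05 s, during which the arm holds its last target.

## Working session

There is one attempt and no reset: what is moved stays moved. The work goes in short steps, Python scripts to look and compute and a tool call to move; the robot and the scene stay as the last step left them, time stands still between calls to the robot, and variables do not carry over. Pictures are saved under pics/ and viewed, and the job is handed in when it is done.

Besides the shell and the picture viewer there is one more tool, called after "Call:" in YAML: its name, and indented under it one key for each argument. drive_tool: Moves the arm, as the interface text tells. Its arguments: {"type":"object","properties":{"rows":{"type":"array","items":{"type":"number"}},"newtons":{"type":"number"}},"required":["rows"]}

```bash
mkdir -p pics
cat > h.py <<'E'
from bench import bot,cams
import numpy as np,cv2
def snap(n,f):
    s=bot.sense();c=cams.capture(n);cv2.imwrite(f'pics/{f}.png',c['image'][:,:,::-1])
    np.savez(f'pics/{f}.npz',**{k:v for k,v in c.items()},pos=s['ee_pos'],rot=s['eef_rot']);return c
def load(f): return dict(np.load(f'pics/{f}.npz'))
def T(c):
    if 'world_to_cam' in c: return np.linalg.inv(c['world_to_cam'])
    from scipy.spatial.transform import Rotation as R
    M=np.eye(4);w,x,y,z=c['rot'];M[:3,:3]=R.from_quat([x,y,z,w]).as_matrix();M[:3,3]=c['pos'];return M@c['mount']
def pt(c,u,v,z=None):
    K=c['K'];d=np.array([(u-K[0,2])/K[0,0],(v-K[1,2])/K[1,1],1]);M=T(c)
    if z is None:
        return M[:3,:3]@(d*c['z_map'][int(v),int(u)])+M[:3,3]
    r=M[:3,:3]@d;o=M[:3,3];return o+r*(z-o[2])/r[2]
def crop(f,u0,v0,u1,v1,o,k=4):
    im=cv2.imread(f'pics/{f}.png')[v0:v1,u0:u1];cv2.imwrite(f'pics/{o}.png',cv2.resize(im,None,fx=k,fy=k,interpolation=cv2.INTER_CUBIC))
E
python3 - <<'E'
from h import *
np.set_printoptions(precision=3,suppress=True)
snap('top','top1');snap('scene','sc1');print(bot.sense(),bot.nose_length)
E
```

```text
{'clock': 0.1, 'qpos': array([-1.291,  0.3  ,  1.522,  0.   ,  1.321, -0.067]), 'qd': array([ 0.   , -0.003, -0.003, -0.001,  0.002, -0.   ]), 'tau': array([  0.   , -54.438, -36.237,  -0.   ,   0.003,   0.   ]), 'ee_pos': array([ 186.881, -517.068,  252.774]), 'eef_rot': array([-0.001,  0.985,  0.173, -0.   ]), 'contact_force': array([-0.232, -0.877, -0.314]), 'ft_torque': array([ 0.005, -0.005, -0.018]), 'gripper_width': 0.9991837079470202} 22.0
```

View pics/top1.png

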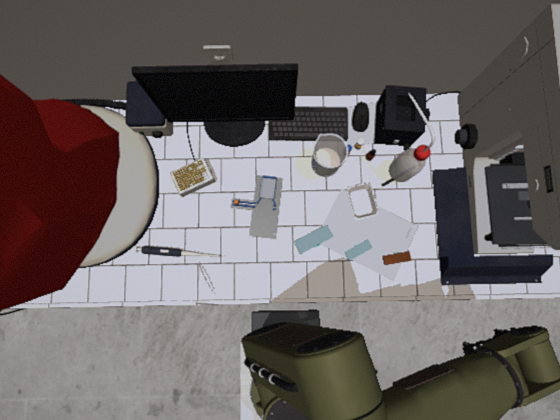

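View pics/sc1.png

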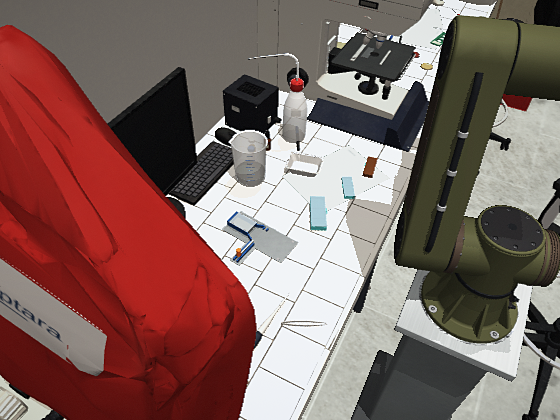

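In the top view, three things could be taken for the mailer: a large teal case at (313,239), a small teal case at (358,250) and a brown one at (396,258). I choose the small teal one and will check its size in a crop. The carrier is at about (266,205), with the orange knob at (237,202).

Run:
```python
from h import *
np.set_printoptions(precision=1,suppress=True)
crop('top1',285,215,420,275,'c1',6);crop('top1',225,165,295,245,'c2',7)
c=load('top1')
for n,p in dict(big=(313,239),small=(358,250),brown=(396,258),bench=(330,260),plate=(265,228),knob=(237,202),roof=(268,187)).items(): print(n,pt(c,*p))
hsv=cv2.cvtColor(c['image'],cv2.COLOR_RGB2HSV)
m=((hsv[...,0]>82)&(hsv[...,0]<100)&(hsv[...,1]>60)&(hsv[...,2]>80)).astype('uint8')
n,l,st,ce=cv2.connectedComponentsWithStats(m)
for i in range(1,n):
  if st[i,4]>80:
    r=cv2.minAreaRect(np.argwhere(l==i)[:,::-1].astype('float32'));b=cv2.boxPoints(r)
    q=np.array([pt(c,*x,z=14) for x in b]);print(st[i],r,q[:,:2].mean(0),np.linalg.norm(q[1]-q[0]),np.linalg.norm(q[2]-q[1]),q)
```

```text
big [482.  -93.4  13.3]
small [ 441.6 -245.1   12.5]
brown [ 411.9 -371.6   15. ]
bench [ 410.1 -150.4   -0.6]
plate [524.6  70.3  -1.4]
knob [610.6 162.3  40.1]
roof [664.3  57.   22.1]
```

View pics/c1.png

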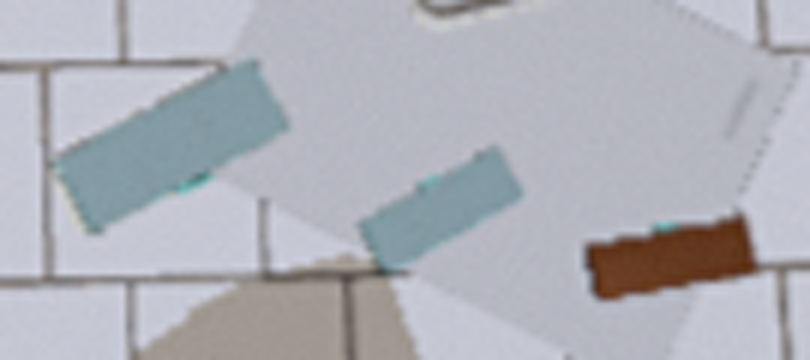

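View pics/c2.png

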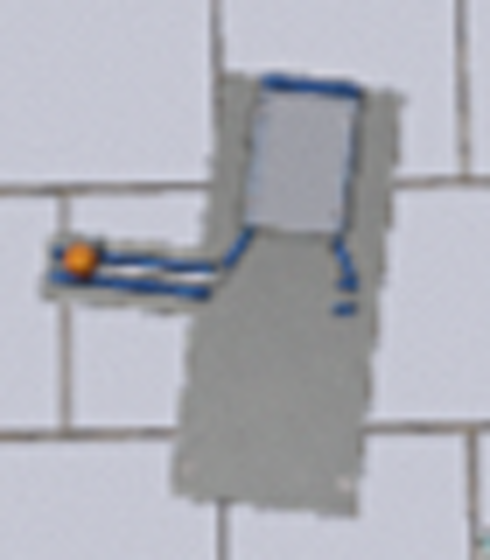

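The crop shows the small teal case with corners at crop pixels (360,222), (495,147), (523,192) and (385,270), and a clasp at (430,182). The carrier crop shows the plate corners, and the knob is at crop pixel (80,260).

```bash
cat > m1.py <<'E'
from h import *
np.set_printoptions(precision=1,suppress=True)
c=load('top1')
q=np.array([pt(c,285+x/6,215+y/6,14) for x,y in [(360,222),(495,147),(523,192),(385,270)]])
print(q,q.mean(0),[np.linalg.norm(q[i]-q[i-1]) for i in range(4)]);d=q[1]-q[0];print('long dir deg',np.degrees(np.arctan2(d[1],d[0])))
g=lambda x,y,z:pt(c,225+x/7,165+y/7,z)
p={'NL':g(225,75,3),'NR':g(403,95,3),'SR':g(355,515,3),'SL':g(173,490,3)};print(p)
d=(p['NL']-p['SL']+p['NR']-p['SR']);a=np.arctan2(d[1],d[0]);print('yaw',np.degrees(a))
ctr=sum(p.values())/4; print('carrier origin',ctr+27.5*np.array([np.cos(a),np.sin(a),0]));print('knob',g(80,260,38), 'roof edge L,R',g(248,228,23),g(345,238,23))
E
python3 m1.py
```

```text
[[ 435.6 -200.4   14. ]
 [ 476.5 -278.9   14. ]
 [ 450.7 -293.4   14. ]
 [ 408.4 -213.3   14. ]] [ 442.8 -246.5   14. ] [np.float64(30.094323375359615), np.float64(88.49185801961788), np.float64(29.580860992884073), np.float64(90.57113767746827)]
long dir deg -62.514421389761296
{'NL': array([709.8,  95.1,   3. ]), 'NR': array([697.7,   5.8,   3. ]), 'SR': array([486.8,  33.8,   3. ]), 'SL': array([501. , 123.1,   3. ])}
yaw -7.5977358683840155
carrier origin [626.1  60.8   3. ]
knob [610.5 164.5  38. ] roof edge L,R [627.5  83.6  23. ] [621.5  36.   23. ]
```

Call:
drive_tool:
  rows: [3.2,3.4,0,0,0,10.7,8.5,3.2,3.4,0,0,0,10.7,8.5,3.2,3.4,0,0,0,10.7,8.5,3.2,3.4,0,0,0,10.7,8.5,3.2,3.4,0,0,0,10.7,8.5,3.2,3.4,0,0,0,10.7,8.5,3.2,3.4,0,0,0,10.7,8.5,3.2,3.4,0,0,0,10.7,8.5]

```text
clock: 1.1
ee_pos: [447.2, -236.8, 250.4]
eef_rot: [-0.002, 0.601, 0.799, -0.001]
contact_force: [0.6, -0.1, 0.7]
gripper_width: 0.993
```

Run:
```python
from h import *
np.set_printoptions(precision=2,suppress=True)
c=snap('wrist','w1');print(c['mount'],c['K'])
```

```text
[[  -0.     -0.95   -0.32   81.39]
 [   1.     -0.      0.     -0.8 ]
 [  -0.     -0.32    0.95 -120.63]
 [   0.      0.      0.      1.  ]] [[293.86   0.   281.6 ]
 [  0.   293.86 208.41]
 [  0.     0.     1.  ]]
```

View pics/w1.png

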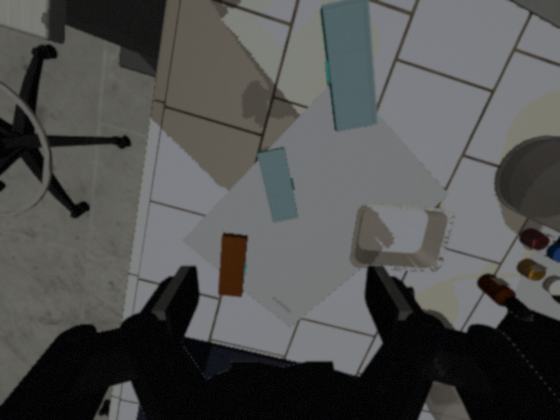

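The wrist view shows the small teal case at about (278,185), with its clasp on the right side at (293,184). The large teal case is at (350,65) and the brown one at (233,265).

Run:
```python
from h import *
crop('w1',240,135,315,235,'c3',6)
```

```text
(no output)
```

View pics/c3.png

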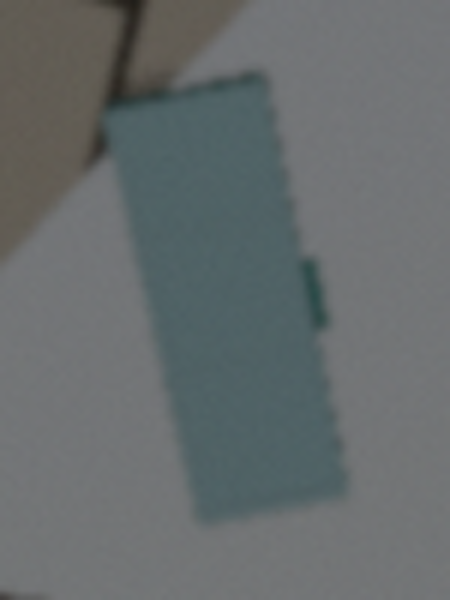

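Case corners in the crop are (108,105), (268,80), (347,492) and (200,520).

Run:
```python
from h import *
np.set_printoptions(precision=1,suppress=True)
c=load('w1')
q=np.array([pt(c,240+x/6,135+y/6,13.5) for x,y in [(108,105),(268,80),(347,492),(200,520)]])
print(q,q.mean(0),[np.linalg.norm(q[i]-q[i-1]) for i in range(4)])
d=q[0]+q[1]-q[2]-q[3];print('long deg',np.degrees(np.arctan2(d[1],d[0])))
s=bot.sense();w,x,y,z=s['eef_rot'];print(s['ee_pos'],2*np.degrees(np.arctan2(y,x)))
```

```text
[[ 409.5 -215.1   13.5]
 [ 439.1 -201.4   13.5]
 [ 480.2 -281.1   13.5]
 [ 451.4 -296.2   13.5]] [ 445.1 -248.4   13.5] [np.float64(91.27385781317416), np.float64(32.57169339221967), np.float64(89.68231525989538), np.float64(32.521367662031395)]
long deg 117.26914231687775
[ 449.8 -233.5  250.3] 106.7885037923681
```

Call:
drive_tool:
  rows: [-0.3,-0.7,-2.5,0,0,5.2,8.5,-0.3,-0.7,-3,0,0,5.2,8.5,0,0,-3,0,0,0,8.5,0,0,-3,0,0,0,8.5,0,0,-3,0,0,0,8.5,0,0,-2.5,0,0,0,8.5,0,0,-1,0,0,0,8.5,0,0,0,0,0,0,8.5]

```text
clock: 2.15
ee_pos: [443.6, -245.7, 64.0]
eef_rot: [-0.003, 0.517, 0.856, -0.001]
contact_force: [-0.1, -0.4, 0.8]
gripper_width: 0.995
```

```bash
cat >> h.py <<'E'
def st():
    np.set_printoptions(precision=2,suppress=True)
    s=bot.sense();w,x,y,z=s['eef_rot'];print(s['clock'],s['ee_pos'],'yaw',2*np.degrees(np.arctan2(y,x)),s['eef_rot'],s['contact_force'],s['gripper_width']*85.4)
E
python3 - <<'E'
from h import *
snap('wrist','w2');st()
E
```

```text
2.2 [ 443.83 -245.82   64.49] yaw 117.75652993335883 [-0.    0.52  0.86 -0.  ] [-0.29 -0.03  0.27] 84.98048753876712
```

View pics/w2.png

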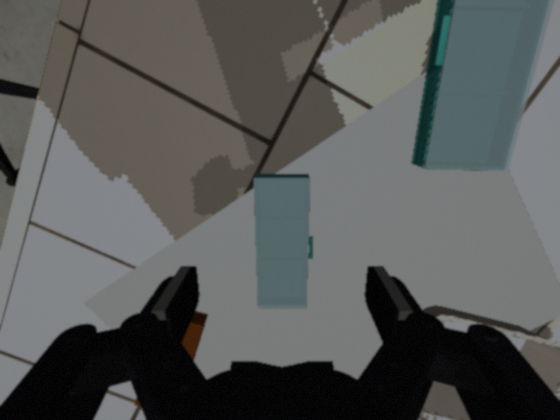

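Call:
drive_tool:
  rows: [0,-0.1,-2.5,0,0,0,8.5,0,0,-1.4,0,0,0,8.5,0,0,-0.5,0,0,0,8.5,0,0,0,0,0,0,3,0,0,0,0,0,0,3,0,0,0,0,0,0,3,0,0,0,0,0,0,3,0,0,0,0,0,0,3]
  newtons: 30

```text
clock: 3.2
ee_pos: [446.4, -248.4, 24.6]
eef_rot: [0.002, 0.517, 0.856, -0.001]
contact_force: [0.5, -0.3, -1.2]
gripper_width: 0.387
```

Run:
```python
from h import *
snap('wrist','w3');st()
```

```text
3.25 [ 446.38 -248.38   24.53] yaw 117.75874839616571 [ 0.    0.52  0.86 -0.  ] [ 0.49 -0.54 -0.43] 33.76507582439033
```

View pics/w3.png

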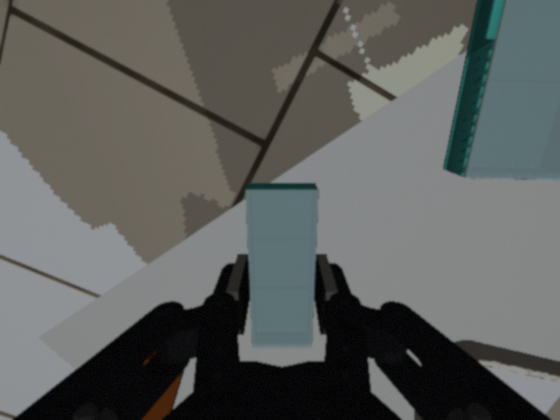

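The mailer is gripped and the opening reads 33.8 mm. Next I lift it, turn it and carry it towards the plate.

Call:
drive_tool:
  rows: [0,0,5,0,0,0,3,0,0.5,5,0,0,5,3,1.5,5,3,0,0,8.5,3,1.5,5,0,0,0,8.5,3,1.5,5,0,0,0,8.5,3,1.5,5,0,0,0,8.5,3,1.5,5,0,0,0,8.5,3,1,4,0,0,0,8.5,3]

```text
clock: 4.25
ee_pos: [531.7, 54.2, 159.1]
eef_rot: [0.002, 0.042, 0.999, -0.001]
contact_force: [0.3, -1.2, -0.4]
gripper_width: 0.392
```

Run:
```python
from h import *
snap('wrist','w4');st()
```

```text
4.3 [532.22  57.68 159.14] yaw 175.76747522508003 [ 0.    0.04  1.   -0.  ] [-0.77  3.75 -1.72] 33.099482985161686
```

View pics/w4.png

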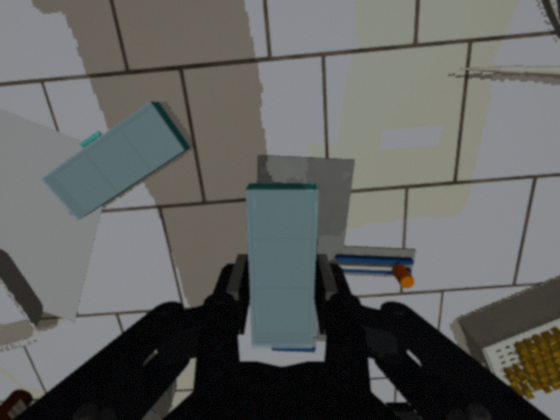

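The mailer is held squarely. Behind it is the plate's near edge, with corners at about (258,155) and (353,159), and the knob is at (403,275).

Run:
```python
from h import *
crop('w4',245,145,425,295,'c4',4)
```

```text
(no output)
```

View pics/c4.png

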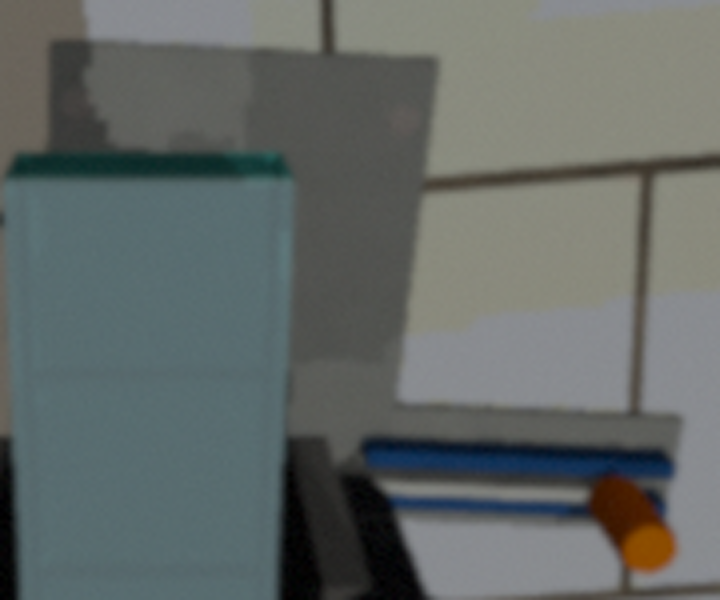

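Run:
```python
from h import *
np.set_printoptions(precision=1,suppress=True)
c=load('w4');g=lambda x,y,z:pt(c,245+x/4,145+y/4,z)
A=g(51,41,3);B=g(438,60,3);C=g(397,403,3);print(A,B,C,np.linalg.norm(B-A));d=B-A;print('yaw from edge',np.degrees(np.arctan2(-d[0],d[1])))
d=C-B;print('yaw side',np.degrees(np.arctan2(d[1],d[0])))
k=g(650,547,40);print('knobtop',k)
a=np.radians(-7.6);ex=np.array([np.cos(a),np.sin(a),0]);ey=np.array([-ex[1],ex[0],0])
print('org from edge',(A+B)/2+135*ex)
print('org from knob',k+27.5*ex-104*ey)
# mailer rear edge relative to tcp
s=c['pos'];z=s[2]-24.5+14
for x in(8,290):print('mailer near end top',g(x,182,z)-s)
t=load('top1');print('tips',[pt(t,u,v) for u,v in[(192,176),(170,180),(215,180),(206,190)]])
st()
```

```text
[489.1  33.4   3. ] [501.2 123.6   3. ] [589.9 112.7   3. ] 91.03537304329015
yaw from edge -7.594954304577524
yaw side -6.995796260670525
knobtop [613.5 164.5  40. ]
org from edge [628.9  60.6   3. ]
org from knob [627.   57.7  40. ]
mailer near end top [-48.4 -13.7 -10.5]
mailer near end top [-45.7  18.7 -10.5]
tips [array([701. , 313.3,  52.5]), array([701.7, 403.2,  -1.3]), array([698.4, 244.2,  -0.9]), array([662.1, 274.8,   3.5])]
4.3 [532.22  57.68 159.14] yaw 175.76747522508003 [ 0.    0.04  1.   -0.  ] [-0.77  3.75 -1.72] 33.099482985161686
```

Call:
drive_tool:
  rows: [0.9,0.6,-2,0,0,-1.7,3,0.9,0.6,-2.8,0,0,-1.6,3,0,0,-2.8,0,0,0,3,0,0,-2.5,0,0,0,3,0,0,-1,0,0,0,3,0,0,0,0,0,0,3,0,0,0,0,0,0,3,0,0,0,0,0,0,3]

```text
clock: 5.3
ee_pos: [551.5, 71.9, 47.1]
eef_rot: [0.004, 0.065, 0.998, 0.0]
contact_force: [0.6, 0.2, 0.0]
gripper_width: 0.393
```

Run:
```python
from h import *
snap('wrist','w5');snap('scene','s5');st()
crop('s5',200,190,320,280,'c5',6)
```

```text
5.4 [551.51  71.88  46.96] yaw 172.54505224079358 [ 0.    0.07  1.   -0.  ] [-0.09  0.63  0.12] 33.46839727841701
```

View pics/w5.png

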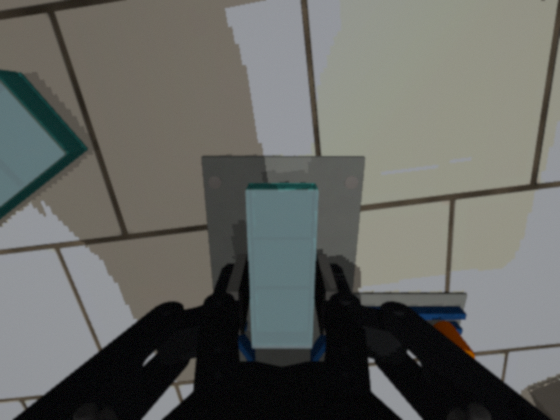

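View pics/c5.png

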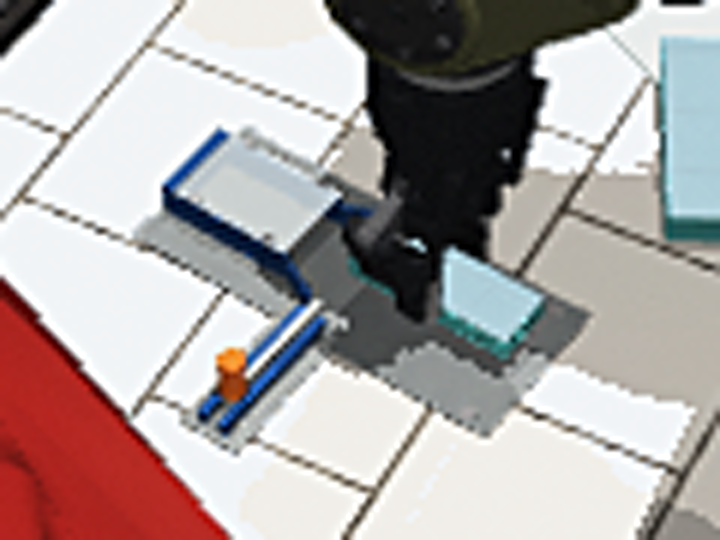

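The plate's near edge spans columns 202–364 and the mailer 246–318, so the mailer is centred and parallel to the plate. The guide lips also show evenly either side, at 244 and 320.

Call:
drive_tool:
  rows: [-0.1,0,-1.4,0,0,0,3,0,0,-0.5,0,0,0,3,0,0,-0.1,0,0,0,3,0,0,0,0,0,0,3,0,0,0,0,0,0,5.5,0,0,0,0,0,0,5.5,0,0,0,0,0,0,5.5,0,0,0,0,0,0,5.5]

```text
clock: 6.4
ee_pos: [550.5, 71.9, 26.3]
eef_rot: [0.004, 0.065, 0.998, -0.0]
contact_force: [-0.4, -0.6, 0.4]
gripper_width: 0.644
```

Run:
```python
from h import *
snap('wrist','w6');st()
```

```text
6.45 [550.5   71.91  26.35] yaw 172.552916898881 [ 0.    0.06  1.   -0.  ] [-0.79  0.04  0.57] 55.23645869096245
```

View pics/w6.png

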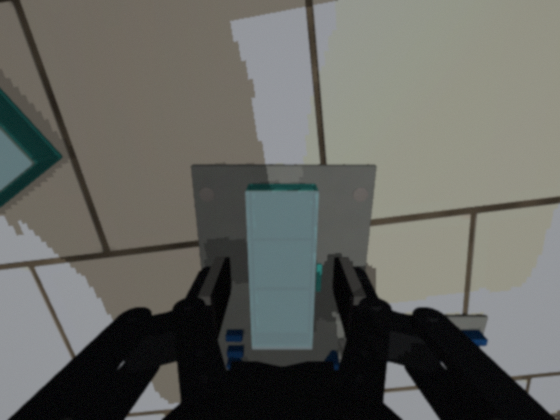

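Call:
drive_tool:
  rows: [0,0,2.5,0,0,0,5.5,0,0,2.5,0,0,0,5.5,-2.5,0.3,0,0,0,0,0,-2.5,0.3,0,0,0,0,0,-2,0.3,0,0,0,0,0,-0.8,0,0,0,0,0,0,0,0,0,0,0,0,0,0,0,0,0,0,0,0]

```text
clock: 7.45
ee_pos: [471.4, 80.8, 78.0]
eef_rot: [0.005, 0.065, 0.998, 0.0]
contact_force: [-0.2, -0.2, -0.1]
gripper_width: -0.001
```

Run:
```python
from h import *
snap('wrist','w7');snap('top','t7');st();crop('t7',215,155,315,255,'c7',6)
```

```text
7.55 [471.21  80.84  77.86] yaw 172.5256745851347 [0.   0.07 1.   0.  ] [ 0.45 -0.23 -0.69] -0.19646538567264474
```

View pics/w7.png

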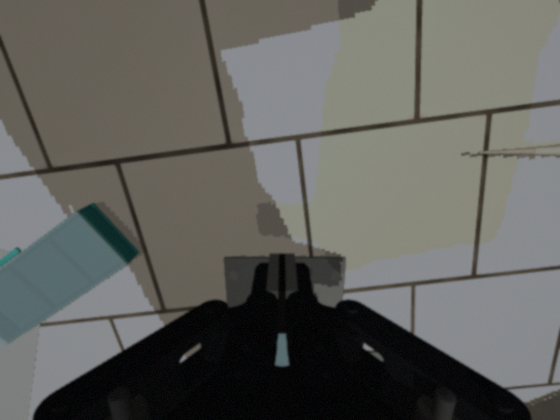

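View pics/c7.png

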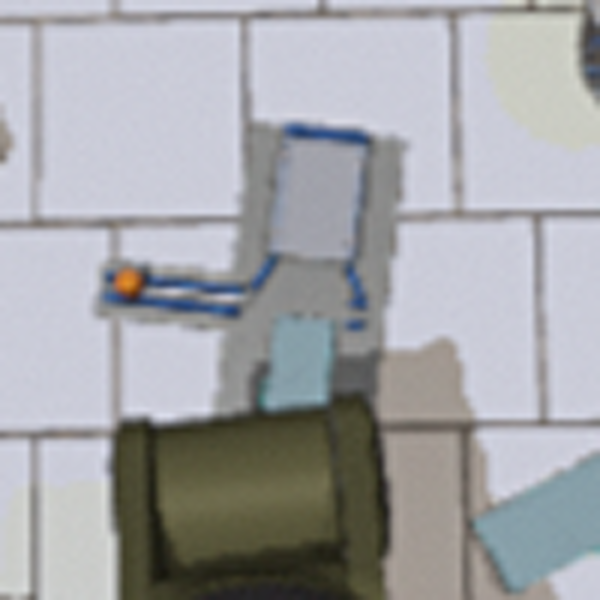

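The mailer lies flat on the plate, in line with the tunnel mouth. Next I go down behind it and start to push.

Call:
drive_tool:
  rows: [0,0,-2.5,0,0,0,0,0,0,-1.6,0,0,0,0,0,0,-0.6,0,0,0,0,0,0,0,0,0,0,0,1.2,-0.16,0,0,0,0,0,1.2,-0.16,0,0,0,0,0,1.2,-0.16,0,0,0,0,0,1.2,-0.16,0,0,0,0,0]

```text
clock: 8.55
ee_pos: [524.7, 73.9, 31.3]
eef_rot: [0.007, 0.065, 0.998, 0.0]
contact_force: [-1.2, -0.0, -0.4]
gripper_width: 0.002
```

Run:
```python
from h import *
snap('wrist','w8');snap('scene','s8');st();crop('s8',200,190,320,280,'c8',6)
```

```text
8.65 [524.88  73.86  31.25] yaw 172.4960782608711 [0.01 0.07 1.   0.  ] [ 0.58  0.84 -1.95] -0.2175563048376426
```

View pics/c8.png

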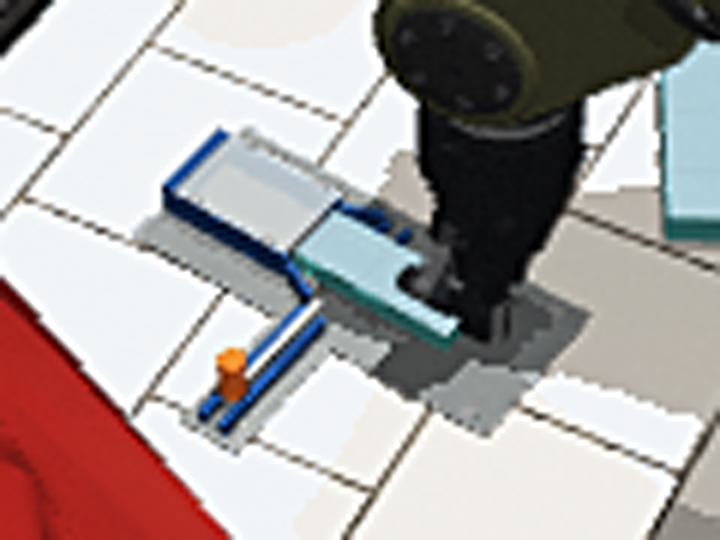

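The mailer is at the mouth and straight. I continue the push.

Call:
drive_tool:
  rows: [1,-0.13,0,0,0,0,0,1,-0.13,0,0,0,0,0,1,-0.13,0,0,0,0,0,1,-0.13,0,0,0,0,0,0.8,-0.1,0,0,0,0,0,0.6,-0.08,0,0,0,0,0,0.4,-0.05,0,0,0,0,0,0.3,-0.04,0,0,0,0,0]

```text
clock: 9.65
ee_pos: [589.5, 65.5, 30.9]
eef_rot: [0.006, 0.065, 0.998, 0.0]
contact_force: [-0.6, -0.2, 0.5]
gripper_width: 0.002
```

Run:
```python
from h import *
snap('wrist','w9');snap('scene','s9');st();crop('s9',200,190,320,280,'c9',6)
```

```text
9.75 [589.56  65.45  30.97] yaw 172.5025190803243 [0.01 0.07 1.   0.  ] [0.3  0.45 0.31] 0.2017784935724836
```

View pics/c9.png

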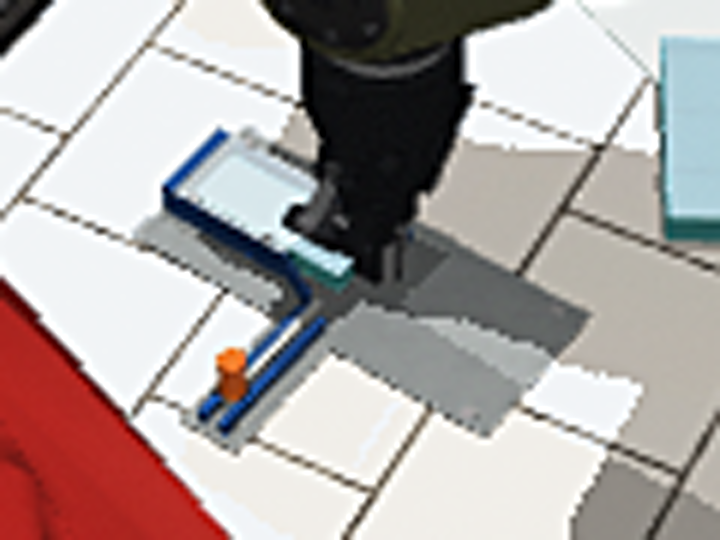

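Call:
drive_tool:
  rows: [0.2,-0.03,0,0,0,0,0,0.2,-0.03,0,0,0,0,0,0.15,-0.02,0,0,0,0,0,0.1,-0.01,0,0,0,0,0,0.1,-0.01,0,0,0,0,0,0,0,0,0,0,0,0,0,0,0,0,0,0,0,0,0,0,0,0,0,0]

```text
clock: 10.75
ee_pos: [595.1, 64.8, 30.8]
eef_rot: [0.003, 0.065, 0.998, 0.0]
contact_force: [-1.6, 0.1, 0.4]
gripper_width: 0.0
```

Run:
```python
from h import *
st()
```

```text
10.75 [595.15  64.78  30.8 ] yaw 172.52567410868457 [0.   0.07 1.   0.  ] [-1.6   0.11  0.37] 0.004671457282875223
```

Call:
drive_tool:
  rows: [0.2,-0.03,0,0,0,0,0,0.2,-0.03,0,0,0,0,0,0.2,-0.03,0,0,0,0,0,0.2,-0.03,0,0,0,0,0,0.2,-0.03,0,0,0,0,0,0.2,-0.03,0,0,0,0,0,0.2,-0.03,0,0,0,0,0,0.2,-0.03,0,0,0,0,0]

```text
clock: 11.75
ee_pos: [596.2, 64.8, 31.0]
eef_rot: [-0.019, 0.064, 0.998, -0.001]
contact_force: [-20.3, 3.0, 16.2]
gripper_width: 0.001
```

Run:
```python
from h import *
st();snap('scene','s10');snap('top','t10');crop('s10',200,190,320,280,'c10',6);crop('t10',215,155,315,255,'ct10',6)
```

```text
11.75 [596.22  64.75  30.97] yaw 172.63152224111684 [-0.02  0.06  1.   -0.  ] [-20.31   3.03  16.23] 0.1052355473754714
```

View pics/c10.png

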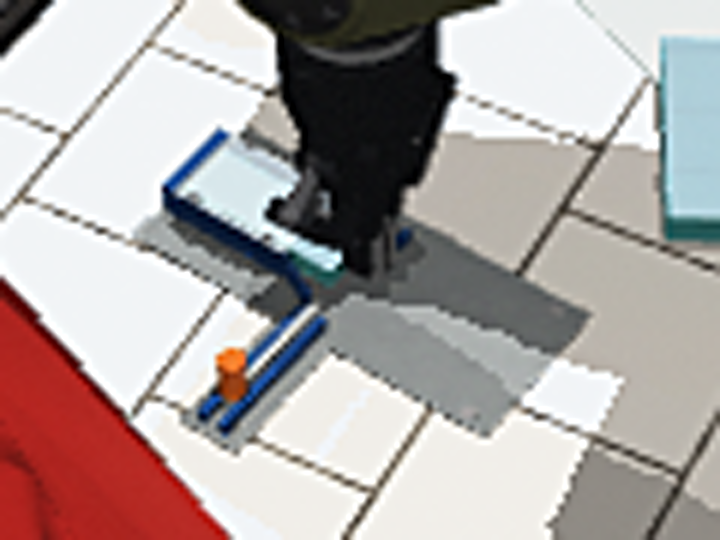

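View pics/ct10.png

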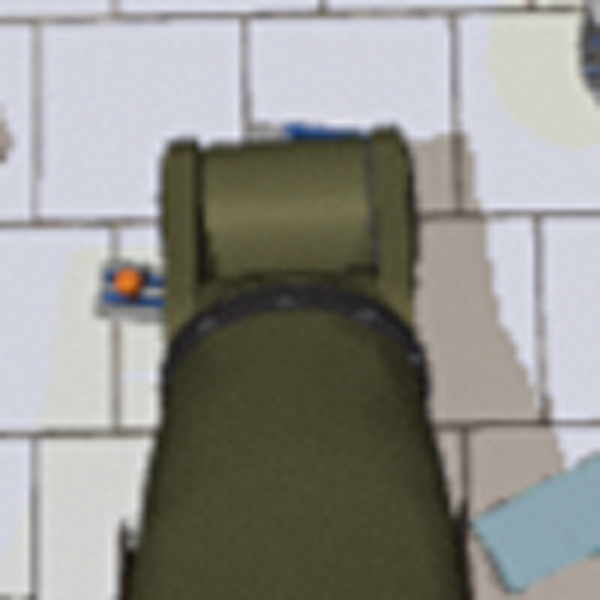

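The push stopped with 20 N at TCP x ≈ −31.7 mm in the carrier's frame, which is the expected home position. I back off and rise.

Call:
drive_tool:
  rows: [-1.5,0.2,0,0,0,0,0,-2,0.26,0,0,0,0,0,-2,0.26,2,0,0,0,0,-2,0.3,4,0,0,0,0,-1,3,3,0,0,0,0,0,4,0,0,0,0,0,0,4,0,0,0,0,0,0,0,0,0,0,0,0]

```text
clock: 12.85
ee_pos: [509.6, 188.0, 124.9]
eef_rot: [-0.017, 0.065, 0.998, 0.0]
contact_force: [0.1, -0.2, 0.2]
gripper_width: 0.004
```

Run:
```python
from h import *
st();snap('wrist','w11');snap('scene','s11');snap('top','t11');crop('s11',200,190,320,280,'c11',6);crop('t11',215,155,315,255,'ct11',6)
```

```text
12.85 [509.56 188.02 124.92] yaw 172.52993943717547 [-0.02  0.07  1.    0.  ] [ 0.07 -0.22  0.24] 0.334574572872401
```

View pics/c11.png

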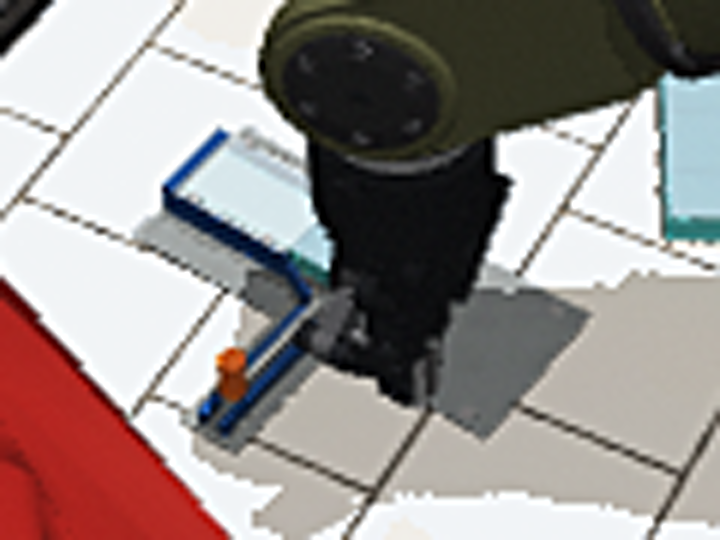

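View pics/ct11.png

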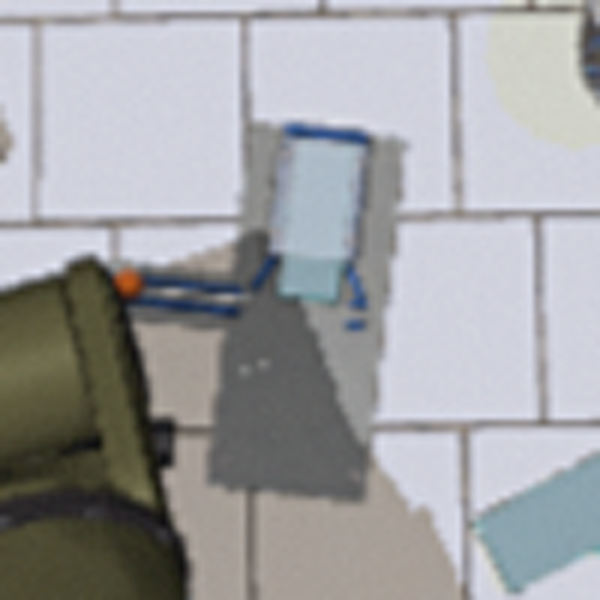

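View pics/w11.png

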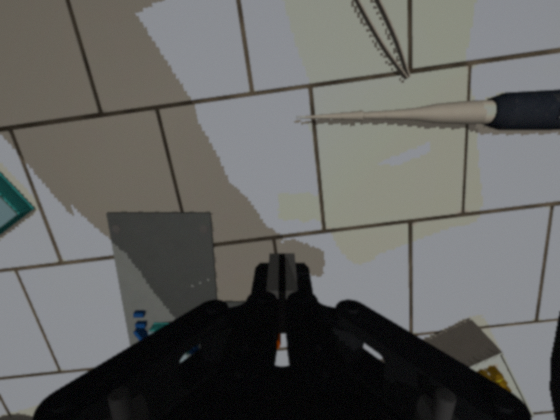

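The mailer's rear end (crop row ≈300) lies ahead of the bar line (≈312), between the lips, so it is home. Next I go to the outer side of the knob.

Call:
drive_tool:
  rows: [2.5,0.4,0,0,0,0,0,3,0.5,0,0,0,0,0,3,0.5,0,0,0,0,0,1.5,0.1,0,0,0,0,0,0,0,-1,0,0,0,0,0,0,-2,0,0,0,0,0,0,0,0,0,0,0,0,0,0,0,0,0,0]

```text
clock: 14.0
ee_pos: [611.6, 193.6, 90.8]
eef_rot: [-0.019, 0.07, 0.997, -0.001]
contact_force: [-0.3, 0.8, -0.2]
gripper_width: -0.004
```

Run:
```python
from h import *
st();snap('wrist','w12');snap('scene','s12');crop('s12',180,190,320,290,'c12',5)
```

```text
14.0 [611.64 193.58  90.78] yaw 171.93664878491862 [-0.02  0.07  1.   -0.  ] [-0.25  0.81 -0.17] -0.37046073292073217
```

View pics/c12.png

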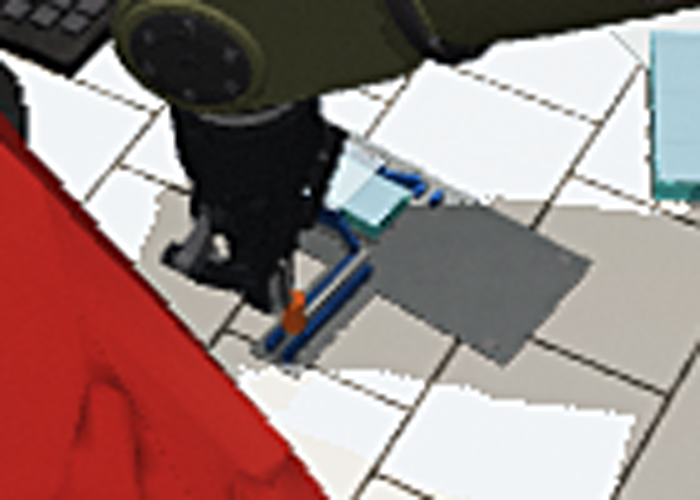

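View pics/w12.png

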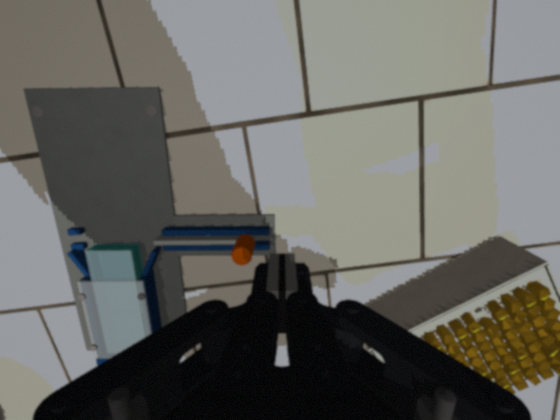

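The mailer sits in the tunnel at (118,300). The knob top is at (241,256), to the left of the finger line, and the tip box lies well to the right, with a corner at about (412,330).

Run:
```python
from h import *
np.set_printoptions(precision=1,suppress=True)
c=load('w12');print('knob',pt(c,241,256,40),'box corners',pt(c,412,330,56),pt(c,545,264,56))
a=pt(c,90,247,17);b=pt(c,138,245,17);o=np.array([627.5,60,0]);t=np.radians(-7.5)
for p in(a,b,pt(c,241,256,40)):
  d=p-o;print(d[0]*np.cos(t)+d[1]*np.sin(t),-d[0]*np.sin(t)+d[1]*np.cos(t))
```

```text
knob [613.8 164.6  40. ] box corners [672.8 267.4  56. ] [636.5 346.   56. ]
-24.151468933412072 -12.213077541725694
-25.469326658828372 23.29702915321409
-27.210459712361946 101.88421857499155
```

Call:
drive_tool:
  rows: [0.5,1.1,0,0,0,0,0,0,0,-2,0,0,0,0,0,0,-1.6,0,0,0,0,0,0,-0.6,0,0,0,0,0,0,0,0,0,0,0,0,0,0,0,0,0,0,0,0,0,0,0,0,0,0,0,0,0,0,0,0]

```text
clock: 15.1
ee_pos: [617.1, 205.7, 46.6]
eef_rot: [-0.019, 0.07, 0.997, -0.001]
contact_force: [-0.6, -0.7, 0.6]
gripper_width: 0.003
```

Run:
```python
from h import *
st();snap('wrist','w13')
```

```text
15.1 [617.07 205.7   46.58] yaw 171.96276613623291 [-0.02  0.07  1.   -0.  ] [-0.65 -0.74  0.62] 0.2166570776971182
```

View pics/w13.png

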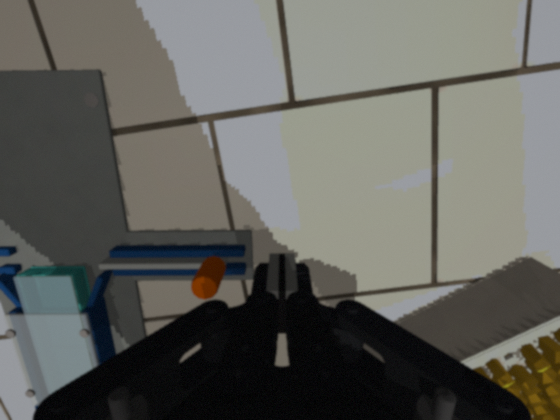

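The knob is at (205,285), clear of the fingers on its inner side. I start pushing towards −y.

Call:
drive_tool:
  rows: [-0.1,-0.8,0,0,0,0,0,-0.1,-0.8,0,0,0,0,0,-0.1,-0.8,0,0,0,0,0,-0.1,-0.8,0,0,0,0,0,-0.1,-0.8,0,0,0,0,0,-0.1,-0.7,0,0,0,0,0,-0.1,-0.5,0,0,0,0,0,-0.1,-0.3,0,0,0,0,0]

```text
clock: 16.15
ee_pos: [608.8, 146.7, 47.0]
eef_rot: [-0.018, 0.07, 0.997, -0.001]
contact_force: [1.5, 0.9, 0.2]
gripper_width: -0.002
```

Run:
```python
from h import *
st();snap('wrist','w14')
```

```text
16.15 [608.77 146.67  47.02] yaw 171.93377625010535 [-0.02  0.07  1.   -0.  ] [1.51 0.91 0.16] -0.13345654905074936
```

View pics/w14.png

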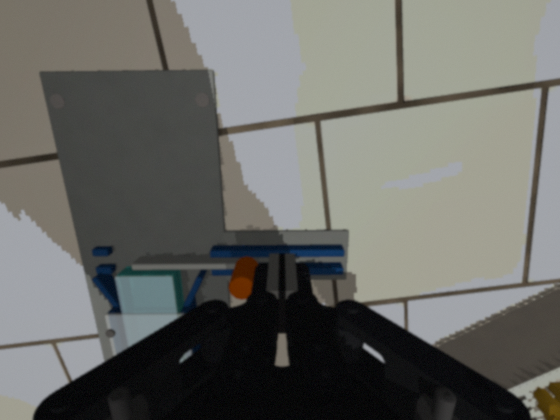

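The bar end has moved to (135,265), already behind the mailer, with about 20 mm still to go. I continue gently into the stop.

Call:
drive_tool:
  rows: [-0.05,-0.5,0,0,0,0,0,-0.05,-0.5,0,0,0,0,0,-0.05,-0.4,0,0,0,0,0,-0.05,-0.3,0,0,0,0,0,-0.03,-0.2,0,0,0,0,0,-0.03,-0.2,0,0,0,0,0,-0.03,-0.2,0,0,0,0,0,-0.03,-0.2,0,0,0,0,0]

```text
clock: 17.2
ee_pos: [606.2, 129.0, 47.7]
eef_rot: [-0.016, 0.069, 0.997, 0.006]
contact_force: [5.0, 17.3, -4.2]
gripper_width: -0.002
```

Run:
```python
from h import *
st();snap('wrist','w15')
```

```text
17.2 [606.18 129.04  47.66] yaw 172.10640777686825 [-0.02  0.07  1.    0.01] [ 4.98 17.34 -4.17] -0.14719005386686307
```

View pics/w15.png

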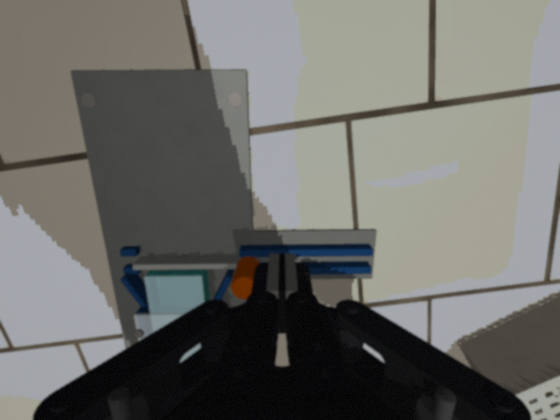

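The stop gives 17 N, and the bar now reaches the catch at (130,262). I back off and check.

Call:
drive_tool:
  rows: [0.2,1.5,0,0,0,0,0,0.2,1.5,0,0,0,0,0,0,0,4,0,0,0,0,-2,0,5,0,0,0,0,-5,0,4,0,0,0,0,-5,0,0,0,0,0,0,-5,0,0,0,0,0,0,0,0,0,0,0,0,0]

```text
clock: 18.25
ee_pos: [436.4, 162.9, 179.8]
eef_rot: [-0.015, 0.068, 0.998, 0.005]
contact_force: [-0.1, 0.1, -0.4]
gripper_width: -0.0
```

Run:
```python
from h import *
np.set_printoptions(precision=1,suppress=True)
st();snap('scene','s16');snap('top','t16');crop('s16',200,190,320,280,'c16',6);crop('t16',215,155,315,255,'ct16',6)
```

```text
18.25 [436.38 162.86 179.76] yaw 172.20765826245864 [-0.02  0.07  1.    0.01] [-0.08  0.13 -0.38] -0.021916697181901236
```

View pics/c16.png

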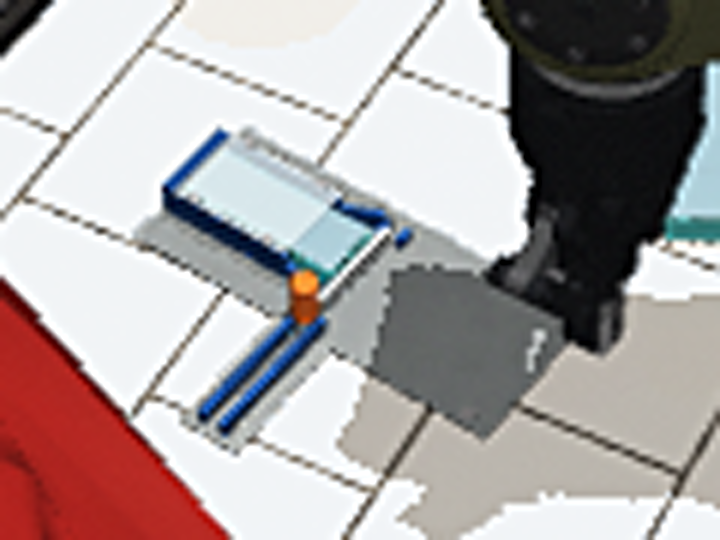

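View pics/ct16.png

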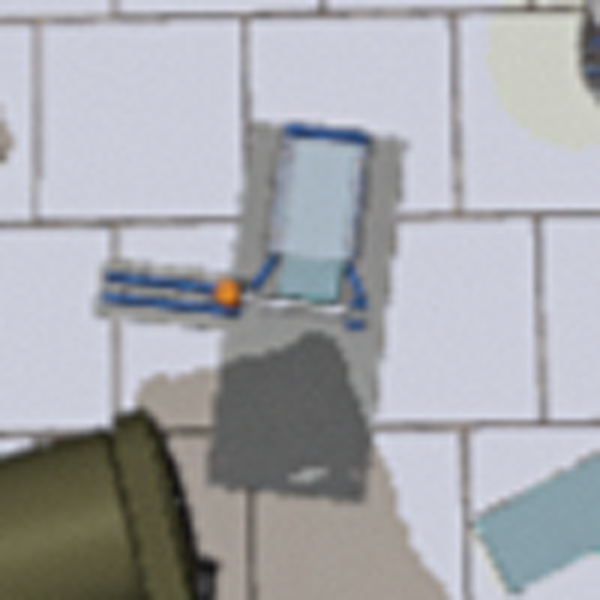

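Measure how far the knob has moved and the mailer's rear end, and check that the tip box and micropipette are where they were.

Run:
```python
from h import *
np.set_printoptions(precision=1,suppress=True)
c=load('t16');g=lambda x,y,z:pt(c,215+x/6,155+y/6,z)
a=g(128,282,40);b=g(228,292,40);print('travel',np.linalg.norm(b-a))
f=g(327,132,20);r=g(309,300,17);print('endstop wall->mailer rear',np.linalg.norm((f-r)[:2]))
t=load('top1');d=cv2.absdiff(c['image'],t['image']).max(2)
print('tips diff',d[155:197,168:217].max(),'pip diff',d[240:262,135:180].max())
crop('t16',130,150,230,270,'ct17',5)
```

```text
travel 56.87108896819311
endstop wall->mailer rear 98.69144207412823
tips diff 11 pip diff 11
```

View pics/ct17.png

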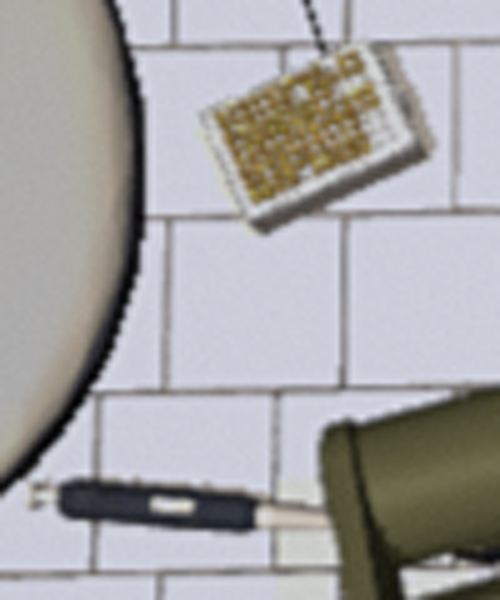

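The estimated travel of 57 mm is close to the 55 mm limit, so I refine it with orange centroids from the top view and a fresh wrist picture.

Run:
```python
from h import *
np.set_printoptions(precision=2,suppress=True)
P=[]
for f in('top1','t7','t16'):
  c=load(f);h=cv2.cvtColor(c['image'],cv2.COLOR_RGB2HSV).astype(int)
  m=(h[...,0]>6)&(h[...,0]<24)&(h[...,1]>120)&(h[...,2]>110);m[:185]=0;m[215:]=0;m[:,:228]=0;m[:,262:]=0
  v,u=np.nonzero(m);w=h[v,u,1]-100.;p=pt(c,(u*w).sum()/w.sum(),(v*w).sum()/w.sum(),40);P.append(p);print(f,len(u),p)
print('travel z40',np.linalg.norm(P[2]-P[0]))
c=snap('wrist','w17');st()
```

```text
top1 14 [611.72 166.17  40.  ]
t7 15 [611.76 165.85  40.  ]
t16 13 [604.43 109.65  40.  ]
travel z40 56.98830911189949
18.4 [439.31 162.73 179.63] yaw 172.14204646747848 [-0.01  0.07  1.    0.01] [-0.31  0.44  0.45] -0.1141851327057378
```

View pics/w17.png

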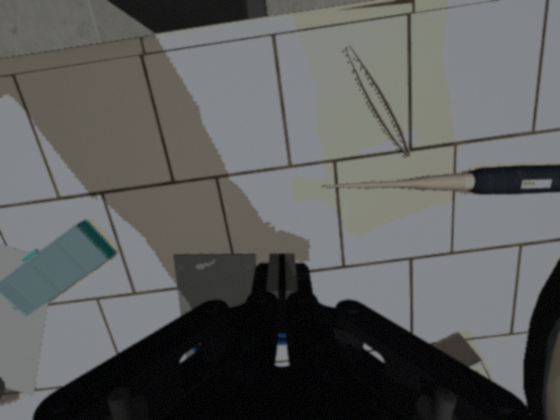

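Call:
drive_tool:
  rows: [4,0.4,0,0,0,0,0,4,0.4,0,0,0,0,0,4,0.4,0,0,0,0,0,4,0.4,-2,0,0,0,0,1,0.4,-2,0,0,0,0,0,0,-1,0,0,0,0,0,0,0,0,0,0,0,0,0,0,0,0,0,0]

```text
clock: 19.4
ee_pos: [619.9, 182.5, 125.2]
eef_rot: [-0.015, 0.07, 0.997, 0.005]
contact_force: [0.0, 1.1, 0.8]
gripper_width: -0.0
```

Run:
```python
from h import *
snap('wrist','w18');st()
```

```text
19.45 [619.89 182.48 125.25] yaw 171.98676991255923 [-0.01  0.07  1.    0.01] [-0.11 -0.15  0.2 ] 0.08319416735120042
```

View pics/w18.png

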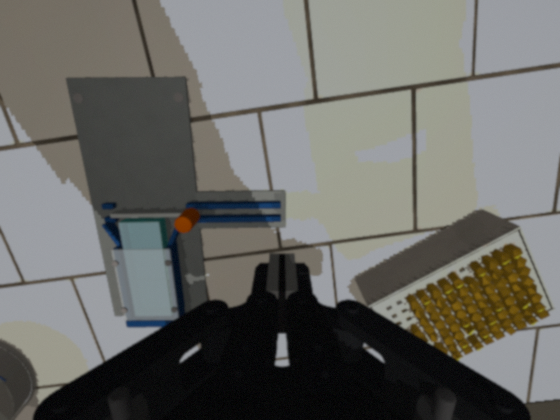

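This shows the whole carrier: plate corners at (68,80) and (187,76), knob top at about (184,224), and the bar running from the knob to the catch at (108,210).

Run:
```python
from h import *
crop('w18',60,180,220,340,'c18',5)
np.set_printoptions(precision=1,suppress=True)
c=load('w18');A=pt(c,68,80,3);B=pt(c,187,76.5,3);d=B-A;print(np.linalg.norm(d));ey=d/np.linalg.norm(d);ex=np.array([ey[1],-ey[0],0]);o=(A+B)/2+135*ex;o[2]=0;print('org',o,np.degrees(np.arctan2(ex[1],ex[0])))
h=cv2.cvtColor(c['image'],cv2.COLOR_RGB2HSV).astype(int)
m=((h[...,0]<24)&(h[...,1]>150)&(h[...,2]>140)).astype('uint8');m[:,:160]=0;m[:,210:]=0;m[:200]=0;m[240:]=0
v,u=np.nonzero(m);print(u.min(),u.max(),v.min(),v.max(),u.mean(),v.mean(),len(u))
f=lambda u,v,z:((pt(c,u,v,z)-o)@ex,(pt(c,u,v,z)-o)@ey)
print('knob',f(u.mean(),v.mean(),40));print('mailer rear',f(121,219,17),f(165,219,17));np.savez('cf.npz',o=o,ex=ex,ey=ey)
```

```text
91.24133889900804
org [630.   64.8   0. ] -6.430345885272925Traceback (most recent call last):
  File "<stdin>", line 7, in <module>
    return umr_minimum(a, axis, None, out, keepdims, initial, where)
ValueError: zero-size array to reduction operation minimum which has no identity
```

View pics/c18.png

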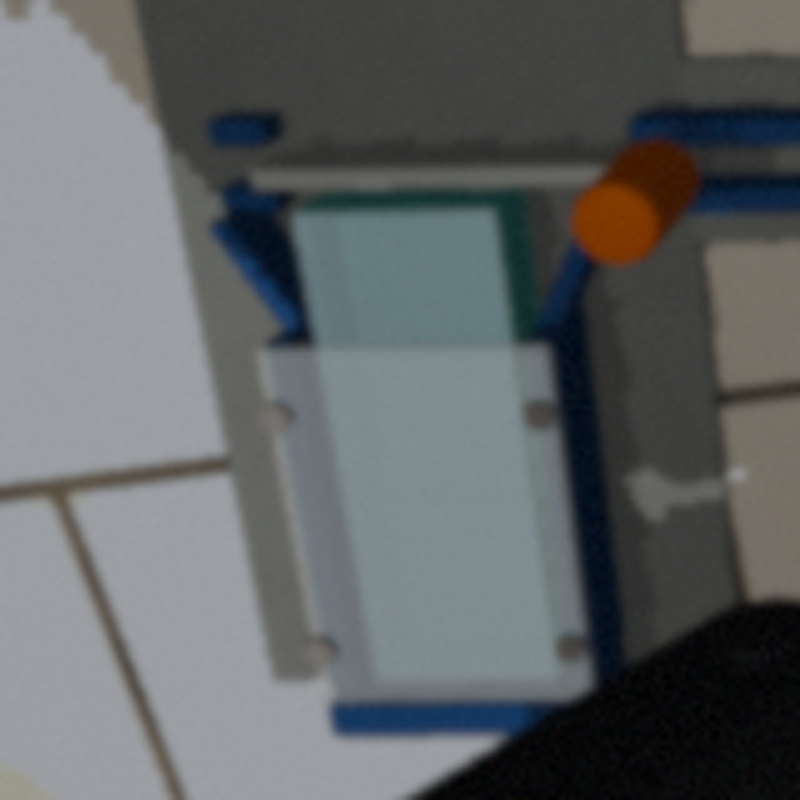

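Run:
```python
from h import *
np.set_printoptions(precision=1,suppress=True)
c=load('w18');k=pt(c,60+617/5,180+222/5,40);k0=pt(load('w12'),241,256,40);print(k,k0,np.linalg.norm((k-k0)[:2]))
A=pt(c,68,80,3);B=pt(c,187,76.5,3);ey=(B-A)/np.linalg.norm(B-A)
print('knob y from plate mid',(k-(A+B)/2)@ey)
crop('w12',215,220,285,280,'c12k',8)
```

```text
[606.6 108.7  40. ] [613.8 164.6  40. ] 56.352430661168135
knob y from plate mid 40.95744988351788
```

View pics/c12k.png

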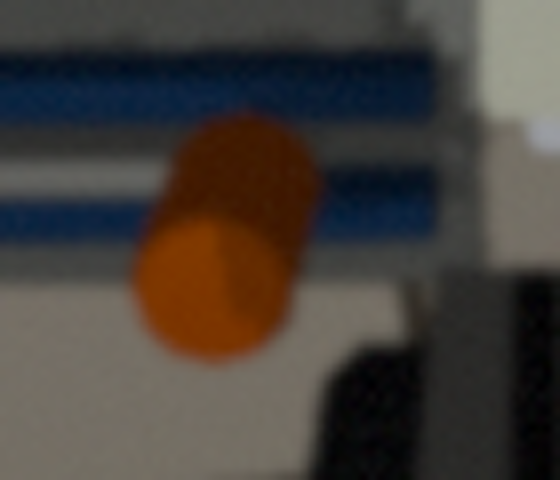

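The absolute position (knob y ≈ 41 mm) says shut, while the travel (56–57 mm) leaves a doubt. I press the knob once more to settle it.

Call:
drive_tool:
  rows: [-0.9,-2,0,0,0,0,0,-0.3,-1.5,0,0,0,0,0,0,0,-3,0,0,0,0,0,0,-2.6,0,0,0,0,0,0,-1.2,0,0,0,0,0,0,0,0,0,0,0,0,-0.3,0,0,0,0,0,0,-0.3,0,0,0,0,0]

```text
clock: 20.45
ee_pos: [609.8, 139.7, 63.0]
eef_rot: [-0.01, 0.07, 0.997, 0.006]
contact_force: [-0.6, 0.2, 1.1]
gripper_width: 0.001
```

```bash
python3 -c "
from h import *
st()"
```

```text
20.45 [609.78 139.66  63.03] yaw 171.995434449929 [-0.01  0.07  1.    0.01] [-0.58  0.17  1.07] 0.06688990324865197
```

Call:
drive_tool:
  rows: [-0.3,0,-1.5,0,0,0,0,0,-0.4,-0.2,0,0,0,0,0,-0.4,0,0,0,0,0,0,-0.4,0,0,0,0,0,0,-0.4,0,0,0,0,0,0,-0.4,0,0,0,0,0,0,-0.4,0,0,0,0,0,0,-0.4,0,0,0,0,0]

```text
clock: 21.45
ee_pos: [606.3, 128.3, 46.4]
eef_rot: [-0.008, 0.067, 0.998, 0.019]
contact_force: [3.1, 31.2, -6.5]
gripper_width: -0.006
```

```bash
python3 -c "
from h import *
st();snap('wrist','w19')"
```

```text
21.45 [606.3  128.26  46.38] yaw 172.27720015003823 [-0.01  0.07  1.    0.02] [ 3.07 31.19 -6.55] -0.4777994120650231
```

View pics/w19.png

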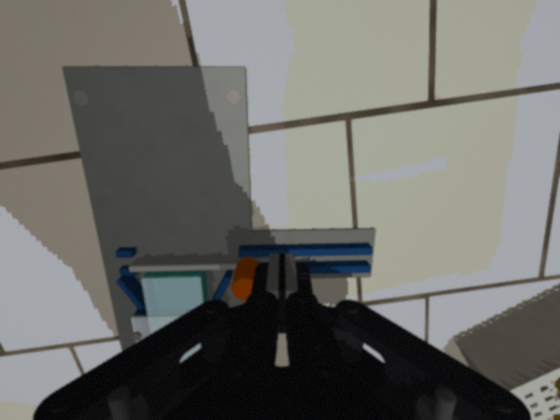

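With 31 N on the knob the stop position is the same (TCP y = 128.3 mm, against 129.0 before), so the bar is on its hard stop. I back off.

Call:
drive_tool:
  rows: [0.2,1.5,0,0,0,0,0,0.2,1.5,0,0,0,0,0,0,0,4,0,0,0,0,-2,0,5,0,0,0,0,-5,0,4,0,0,0,0,-5,0,0,0,0,0,0,-5,0,0,0,0,0,0,0,0,0,0,0,0,0]

```text
clock: 22.5
ee_pos: [437.2, 160.6, 179.5]
eef_rot: [-0.006, 0.067, 0.998, 0.019]
contact_force: [0.5, 0.1, -0.5]
gripper_width: 0.001
```

Run:
```python
from h import *
st();snap('top','t20');snap('scene','s20')
a=cv2.resize(cv2.imread('pics/t20.png')[155:255,215:315],None,fx=4,fy=4,interpolation=2);b=cv2.resize(cv2.imread('pics/s20.png')[180:280,200:300],None,fx=4,fy=4,interpolation=2);cv2.imwrite('pics/c20.png',np.hstack([a,b]))
```

```text
22.5 [437.21 160.57 179.5 ] yaw 172.29322629799307 [-0.01  0.07  1.    0.02] [ 0.53  0.14 -0.53] 0.1128412504429027
```

View pics/c20.png

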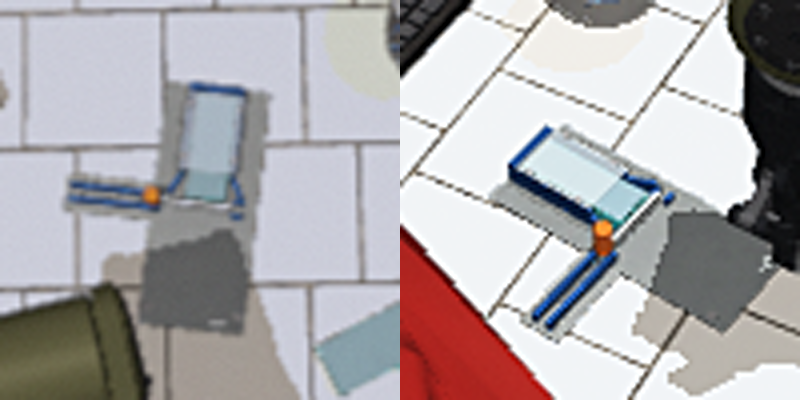

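The mailer is in the tunnel, the bar runs across behind it with the knob at the shut end, and the arm is clear of everything.

```bash
python3 -c "
from bench import bot
print(bot.job_done())"
```

```text
the job is handed in; nothing more can be done
None
```

I loaded the smaller teal mailer into the carrier, pushed it home in the tunnel and shut the bar behind it. I handed the job in at 22.5 s; no verdict was reported.

- **Mailer:** I set it flat, lid up, on the loading plate and let go. I then pushed it in with closed fingers until it stopped at about 20 N. The finger position at the stop (−31.7 mm along the carrier) fits the expected home position within about 1 mm. One rough wrist-camera reading put its rear end 2–3 mm short of home, but I judged that to be camera error, since the bar passed behind it freely.
- **Bar:** I pushed the knob to a hard stop at 17 N, then pressed again with 31 N. It stopped in the same place to within 1 mm. The checks on how far it shut disagreed slightly. The knob's position (about 41 mm, with 44 mm meaning shut) says fully shut. Its measured travel was 56–57 mm of the nominal 60 mm, which could leave it 3–4 mm open, still inside the 5 mm limit.
- **Other objects:** The tip box and micropipette looked unchanged in the top view after the bar was first shut; I did not compare them again after the second press. The arm ended clear of everything.

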